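# Show a walnut rail's tenon to the bench inspection camera

### The arm

A 7-joint arm with a two-finger parallel gripper is mounted at the origin on the work surface. World frame = base frame: x ahead of the robot, y to its left, z up, the work surface at z = 0. Lengths are in m, angles in rad, forces in N, time in s.
With the tool pointing down it reaches from about 0.425 to 0.875 m from the base axis. Payload 4.7 kg.
Tool frame: the origin (TCP) lies at the very end of the fingers, on their centre line; the grasp point (between the pads) lies 19 mm behind it; z points along the fingers, y is the line along which they close (so a half turn about z gives the same grasp; the last joint's range is limited). The gripper opens to 87 mm and grips with 3 to 60 N. Pads are 19 mm wide; open, the fingers measure 117 mm over their backs; the gripper's body (75 mm by 190 mm) begins 51 mm behind the grasp point.
Start: joints at [0.014, 0.321, -0.07, 1.45, 0.023, 1.371, -0.057], TCP at [0.65, -0, 0.223] pointing down, gripper open.
Joint ranges: [-2.86, 2.86], [-0.3, 2.09], [-1.38, 1.24], [0.06, 2.45], [-1.56, 4.7], [0.09, 2.05], [-2.69, 2.69]. Speed limits (rad/s): [2.57, 2.57, 3.14, 3.14, 3.14, 3.14, 3.14].

### API

Orientations are given as a rotation vector (axis times angle).
In Python, from bench import get_state, get_image, get_calibration, close_job gives the robot as it stands.
- The arm moves only by the shell command python3 -m crank 'ROWS' [FORCE]. ROWS is JSON, a list of rows, each a list of 5 numbers: the opening, from 0 (shut) to 1 (fully open), then the shift along the world's x, y, z in units of 0.2 m (1.0 is 0.2 m), then the turn about the world's z in units of 2 pi rad (1.0 is 2 pi rad). A call has 1 to 5 rows; each row is the pose to reach, as a shift and turn from the pose commanded when the call began, turning the shorter way round; what a row does not reach only later rows make up. A row lasts 1/8 s, in which the tool goes at most 62.5 mm and 10.7 degrees, less where a joint would pass 70% of its speed; a pose out of reach is approached as far as the arm can. A call with a number of a shift or a turn outside -1 to 1 is refused whole. A call with a gripper value outside its range is refused whole. The fingers move at their own pace and stop on an object; FORCE is the grip in N (left out, the last holds). Time passes only in rows, so rows that repeat a pose let the fingers close. It gives the time, the measured TCP pose, the force, the opening and the grip force at its end, in the units of the state.
- get_state(): the state, without advancing time (a new reading comes with each control period).
- get_image(name): name is "scene" or "side" or "wrist"; returns the picture (480x640x3 uint8, red, green, blue); there is no depth.
- get_calibration(name): a dict with "fovy" (degrees; the focal length in pixels is half the picture's height over the tangent of half this angle, whatever the lens; pixels are square), "cx", "cy" (the principal point, pixels), "k1" (the pictures are not rectified: a ray, as slopes to the right and down, at radius r is drawn at 1 + k1 r^2 times it, then the intrinsics apply), "R" (3x3) and "t" (3): a world point X has camera coordinates R X + t. Camera axes: x right, y down, z forward; pixel columns grow to the right and rows downward; lengths in m; the calibration is good to about 2 mm. A picture is of the moment at which its call begins: read the wrist's pose just before it. get_calibration takes no time and is no camera call; for the wrist camera it gives the pose at the moment of the call.
- close_job(): hands the job in; it is judged then, once.
The state is a dict: "time": time; "joint_positions": joint angles; "qd": joint speeds; "joint_torque": joint torques, N m; "position": TCP position; "tool_rot": TCP orientation; "ft_force": force on the tool from outside, world axes, zero at the start; "torque": the same for the moment, N m; "grip_width": opening from 0.0 (shut) to 1.0 (fully open); "grip_force": force on a finger pad.
Only numpy, scipy, OpenCV 4.12 (cv2) and the standard library are available. Lean on these libraries where they do the work, as an engineer would, in place of code of your own. Each camera call takes 0.05 s, during which the arm holds its last target. There are 200 camera calls.

### The job

First turn the inspection camera's head by the fin on its top until the lens looks straight along the yellow line on its foot, and let go of it. Then lift the dark walnut rail out of the rack and hold it level and still in the air in front of the camera, its tenon pointing straight at the lens and the tenon's end at lens height, 80 mm from the glass (above the red cross mark); finish while still holding it there, with nothing else supporting it. Leave the two light rails in the rack and the wax tin and the block plane where they are.

Things in the scene. Friction and masses are not known exactly. Their poses are not given: they have to be found in the camera images.
- camera_stand: fixed camera stand: dark steel foot 300 x 100 x 14 mm, upright post 26 mm across. Origin on the table under the post's axis (the swivel axis); +x runs along the yellow line on the foot, away from the post. The foot reaches 235 mm from the axis that way, 65 mm the other way. A red cross bar on it, 145 mm from the axis, is right under the place for the tenon's end
- camera_head (a joint): swivel angle (rad) of the camera head about the vertical post, counter-clockwise from above positive; 0 = the lens looks straight along the yellow line; range -1.5 to 1.5. It starts at 0.45 to 1.1. A stiff joint (about 0.15 N m of friction) that stays where it is left
- fin (a point): grip point of the orange fin on top of the blue camera head (70 x 50 x 50 mm, top 215 mm above the table). The fin is 50 mm long along the lens direction, 12 mm thick, its top edge 267 mm above the table, centred on the swivel axis. The point is on that axis, 246 mm above the table. x axis = the way the lens looks, y across the fin, z up; turns with the head
- lens (a point): centre of the lens glass, the front of the round black lens barrel (42 mm across, 30 mm long) on the camera head; 65 mm from the swivel axis and 190 mm above the table. x axis = looking direction, level; it turns with the head
- focus (a point): point in the air 80 mm straight ahead of the lens glass, 145 mm from the swivel axis, 190 mm above the table, where the tenon's end is to be shown. x axis = the lens's looking direction (away from the lens), z up; it turns with the head
- rack: fixed grey-painted rack, base 160 (x) x 280 (y) x 12 mm, origin under its centre. Two bars along y, 14 mm wide, at x = -36 and +36 mm, tops 40 mm above the table, carry three rails along x at y = -95, 0, +95 mm (which is where varies). Stops 34 mm apart beside each rail rise to 52 mm at the bars only; between the bars fingers can reach down beside a rail. Rails lift straight up
- walnut_rail_center (a point): grip point of the dark walnut rail, half-way up, within 4 mm of its balance point: a 28 x 28 mm bar 120 mm long with a tenon 30 mm long, 12 mm thick (y), 20 mm high (z) on its +x end; 150 mm overall, about 0.09 kg (varies). x axis towards the tenon, z up as it lies. The point is 81 mm from the tenon's end, 69 mm from the plain end; in the rack 54 mm above the table
- tenon_end (a point): centre of the end face of the walnut rail's tenon; axes as those of walnut_rail_center
- beech_rail_1_center (a point): a light beech rail of the same shape and size, lying in the rack: to be left alone; point and axes as for the walnut rail
- beech_rail_2_center (a point): the other light beech rail in the rack: to be left alone; point and axes as for the walnut rail
- wax_tin: green wax tin, 72 mm across, 55 mm high, standing on the table, to be left alone; origin at the centre of its underside
- block_plane: a carpenter's metal block plane, 150 x 48 x 52 mm, standing on the table, to be left alone; origin at the centre of its underside, x along it
Mind the look-alikes: they are no part of the job. Leave any purple look-alike of the part that bears walnut_rail_center alone.

How it is judged:
On the way, in this order (a step that is already met when the one before it is completed fails the run):
1. the camera head looks along the yellow line (within 0.1 rad), at rest and let go (value of joint camera_head between -0.1 and 0.1 rad and velocity of joint camera_head between -0.05 and 0.05 rad/s and contact force between camera_stand and the fingers below 0.05 N), for 0.3 s.
2. the walnut rail is lifted clear of the rack in the fingers (height (world z) of walnut_rail_center above 0.1 m and contact force between walnut_rail and the fingers above 1 N and contact force between walnut_rail and rack below 0.05 N), for 0.2 s.
At the end, for the whole second after the job is handed in: Walnut rail held in the fingers, still, touching nothing else: tenon end within 20 mm of the point 80 mm before the lens, tenon to the lens, in line and level within 0.15 rad. Head within 0.1 rad of the line, not touched by the fingers. Bystanders moved under 20 mm (value of joint camera_head between -0.1 and 0.1 rad and distance between tenon_end and focus below 0.02 m and angle between the x axis of walnut_rail_center and the x axis of focus, either way round below 0.15 rad and x of walnut_rail_center in the frame of focus above 0.05 m and angle between walnut_rail_center's own z axis and vertical below 0.15 rad and linear speed of walnut_rail below 0.02 m/s and contact force between walnut_rail and the fingers above 1 N and contact force between walnut_rail and rack below 0.05 N and contact force between walnut_rail and camera_stand below 0.05 N and contact force between walnut_rail and table below 0.05 N and contact force between camera_stand and the fingers below 0.05 N and distance of each of beech_rail_1_center, beech_rail_2_center, wax_tin, block_plane from where it was at the start of the episode below 0.02 m); the arm keeps its last pose, push and grip.
It fails at once if a light rail is moved by more than 20 mm (distance of beech_rail_1_center from where it was at the start of the episode above 0.02 m).
It fails at once if a light rail is moved by more than 20 mm (distance of beech_rail_2_center from where it was at the start of the episode above 0.02 m).
It fails at once if the wax tin is moved by more than 20 mm (distance of wax_tin from where it was at the start of the episode above 0.02 m).
It fails at once if the block plane is moved by more than 20 mm (distance of block_plane from where it was at the start of the episode above 0.02 m).
It also fails if it takes over 53 s, if anything falls off the work surface, if the arm or the gripper's body presses on something with over 40 N, if the wrist force passes 120 N, or if a joint passes its speed limit or range.

## Working session

There is one attempt and no reset: what is moved stays moved. The work goes in short steps, Python scripts to look and compute and a shell command to move; the robot and the scene stay as the last step left them, time stands still between calls to the robot, and variables do not carry over. Pictures are saved under pics/ and viewed, at most 10 in all, crops included, and the job is handed in when it is done.

```bash
mkdir -p pics && cat > h.py <<'E'
import numpy as np, cv2
from bench import get_state, get_image, get_calibration
def cal(n):
    c=get_calibration(n); f=240/np.tan(np.radians(c["fovy"])/2)
    K=np.array([[f,0,c["cx"]],[0,f,c["cy"]],[0,0,1]]); D=np.array([c["k1"],0,0,0.])
    return K,D,np.array(c["R"]),np.array(c["t"])
def ray(C,uv):
    K,D,R,t=C; p=cv2.undistortPoints(np.array([[uv]],float),K,D)[0,0]
    d=R.T@np.array([p[0],p[1],1]); return -R.T@t, d/np.linalg.norm(d)
def onz(C,uv,z):
    o,d=ray(C,uv); return o+d*(z-o[2])/d[2]
def tri(obs):
    A=np.zeros((3,3));b=np.zeros(3)
    for C,uv in obs:
        o,d=ray(C,uv); P=np.eye(3)-np.outer(d,d); A+=P;b+=P@o
    x=np.linalg.solve(A,b); return x,[round(1000*np.linalg.norm(np.cross(x-ray(C,uv)[0],ray(C,uv)[1])),1) for C,uv in obs]
def proj(C,X):
    K,D,R,t=C; return cv2.projectPoints(np.atleast_2d(np.array(X,float)),cv2.Rodrigues(R)[0],t,K,D)[0][:,0]
E
python3 - <<'E'
from h import *
import pickle
d={}
for n in("scene","side","wrist"):
    d[n]=cal(n); im=get_image(n); cv2.imwrite(f"pics/{n}0.png",im[:,:,::-1]); print(n,(-d[n][2].T@d[n][3]).round(3),d[n][0][0,0],d[n][1][0])
pickle.dump(d,open("cal0.pkl","wb"))
print(get_state())
E
```

```text
scene [ 1.309 -0.249  0.985] 469.16285819180706 -0.004049350642918955
side [0.516 0.975 1.223] 578.479830541808 -0.02292477467658941
wrist [0.651 0.074 0.384] 379.8637935123427 -0.02702986355853887
{'time': 0.15, 'joint_positions': array([ 0.01411933,  0.32168153, -0.07006287,  1.45138605,  0.02262877,
        1.37079622, -0.05692765]), 'qd': array([-0.00047224, -0.00243105, -0.00088497, -0.00183629,  0.00017816,
        0.00049851, -0.00037733]), 'joint_torque': array([ 2.16972071e-04, -4.91794288e+01, -4.04079035e-01, -3.12878716e+01,
       -6.39387709e-02,  4.04033612e-02,  9.90178205e-05]), 'position': array([ 6.49586474e-01, -8.28677246e-05,  2.21698273e-01]), 'tool_rot': array([-2.22080303e+00, -2.22071904e+00,  1.77769536e-03]), 'ft_force': array([-0.1685931 , -0.46847047, -0.52005431]), 'torque': array([ 0.01229777,  0.0466262 , -0.01049649]), 'grip_force': 0.0, 'grip_width': 1.001995683346061}
```

View pics/scene0.png

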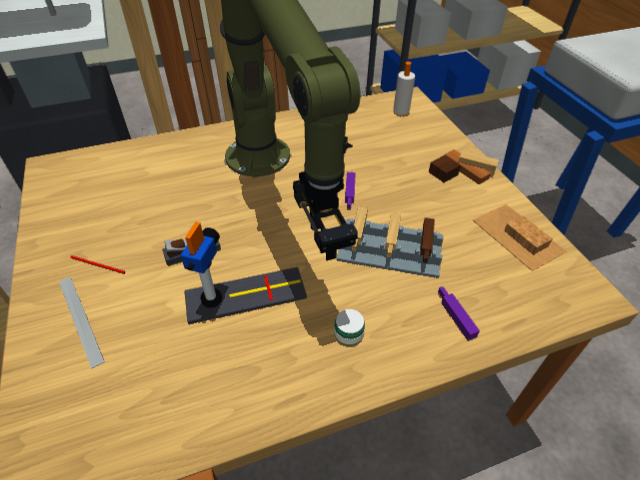

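View pics/side0.png

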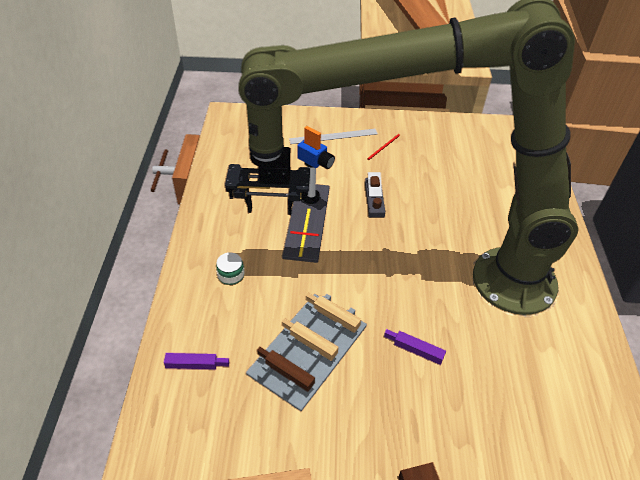

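The scene view shows the stand at about (210,298) with its line running to (300,283), and the rack at about (390,248) with the walnut rail rightmost at (427,240). The side view shows the same things: stand foot (312,195) to (300,255), walnut rail (258,350) to (313,385), plane (375,195), tin (230,268). I'll enlarge crops for exact pixels.

```bash
python3 - <<'E'
import cv2,numpy as np
a=cv2.imread("pics/scene0.png");b=cv2.imread("pics/side0.png")
def crop(im,x,y,w=133,h=100):
    c=cv2.resize(im[y:y+h,x:x+w],(400,300),interpolation=cv2.INTER_CUBIC)
    for u in range((x+9)//10*10,x+w,10):
        X=int((u-x+.5)*400/w); cv2.line(c,(X,0),(X,12 if u%50==0 else 5),(255,0,255),1)
        if u%20==0: cv2.putText(c,str(u),(X-9,22),0,.3,(255,0,255),1)
    for v in range((y+9)//10*10,y+h,10):
        Y=int((v-y+.5)*300/h); cv2.line(c,(0,Y),(5,Y),(255,0,255),1)
        if v%20==0: cv2.putText(c,str(v),(7,Y+3),0,.3,(255,0,255),1)
    return c
o=np.vstack([np.hstack([crop(a,175,218),crop(b,255,122,180,135)]),np.hstack([crop(a,325,195),crop(b,240,285,140,128)])])
cv2.imwrite("pics/crops.png",o)
E
```

```text
(no output)
```

View pics/crops.png

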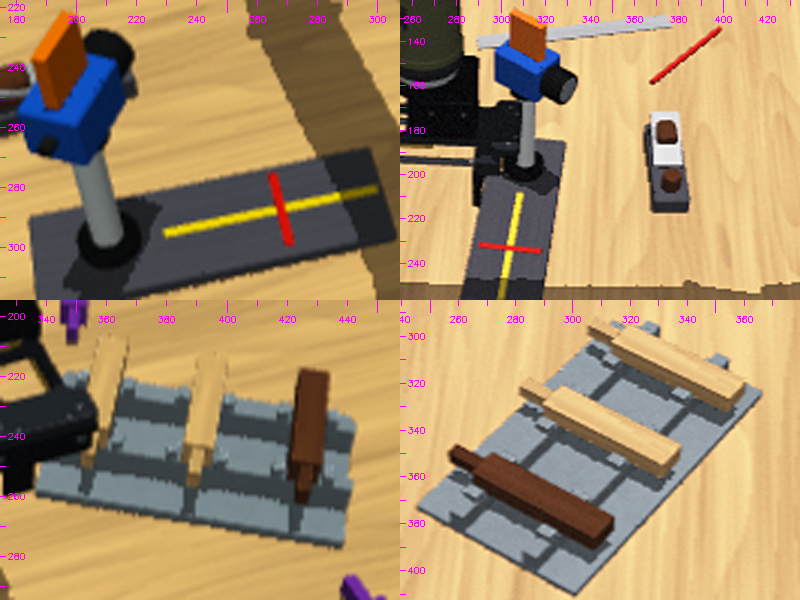

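```bash
cat > fit.py <<'E'
from h import *
import pickle
from scipy.optimize import minimize, least_squares
d=pickle.load(open("cal0.pkl","rb")); Cs={n:d[n] for n in("scene","side")}
I={n:cv2.imread(f"pics/{n}0.png").astype(int) for n in Cs}
def box(x0,x1,y0,y1,z0,z1): return np.array([[x,y,z] for x in(x0,x1) for y in(y0,y1) for z in(z0,z1)],float)
def place(P,p,yaw):
    c,s=np.cos(yaw),np.sin(yaw); return P@np.array([[c,-s,0],[s,c,0],[0,0,1]]).T+p
S=8
def sil(C,parts,roi):
    x,y,w,h=roi; m=np.zeros((h*S,w*S),np.uint8)
    for P in parts:
        q=(proj(C,P)-[x,y]+.5)*S
        cv2.fillConvexPoly(m,cv2.convexHull(q.astype(np.float32)).round().astype(np.int32),255)
    return cv2.resize(m,(w,h),interpolation=cv2.INTER_AREA)/255.
def fit(mask,rois,parts,x0,step):
    def cost(v): return sum(np.abs(sil(Cs[n],[place(P,v[:3],v[3]) for P in parts],rois[n])-mask[n]).sum() for n in Cs)
    r=minimize(cost,x0,method="Nelder-Mead",options=dict(initial_simplex=[x0]+[np.add(x0,np.eye(4)[i]*step[i]) for i in range(4)],maxiter=600,xatol=1e-4,fatol=.05))
    return r.x,r.fun,cost
def masks(rois,f):
    o={}
    for n,(x,y,w,h) in rois.items():
        c=I[n][y:y+h,x:x+w]; o[n]=f(c[...,2],c[...,1],c[...,0]).astype(float)
    return o
E
python3 - <<'E'
from fit import *
# stand: pixels of line ends and cross
P={"scene":[(229.4,295.2),(300.2,280.5),(267.9,287.5)]}
for uv in P["scene"]: print("scene",onz(Cs["scene"],uv,.014).round(4))
def cen(n,roi,f):
    x,y,w,h=roi; m=masks({n:roi},f)[n]; v,u=np.nonzero(m); return np.c_[u+x,v+y]
yel=lambda r,g,b:(r>150)&(g>130)&(b<70); red=lambda r,g,b:(r>150)&(g<60)&(b<60)
pts=[]
for n,roi in(("scene",(220,265,90,40)),("side",(280,195,50,70))):
    for nm,f in(("yel",yel),("red",red)):
        q=cen(n,roi,f).astype(float); w=np.array([onz(Cs[n],a,.014)[:2] for a in q]); c=w.mean(0); u=np.linalg.svd(w-c)[2][0]; s=(w-c)@u
        print(n,nm,len(q),c.round(4),"yaw",np.arctan2(*u[::-1]).round(4),"ext",s.min().round(3),s.max().round(3))
# walnut
rois={"scene":(405,210,50,60),"side":(250,335,75,70)}
dk=lambda r,g,b:(r<135)&(r>1.6*b)&(r>g*1.35)&(r>35)
m=masks(rois,dk); print({n:m[n].sum() for n in m})
rail=[box(-.069,.051,-.014,.014,-.014,.014),box(.051,.081,-.006,.006,-.01,.01)]
a=onz(Cs["side"],(258,350),.054);b=onz(Cs["side"],(310,382),.054);print("rail ends",a.round(3),b.round(3))
y0=np.arctan2(*(a-b)[1::-1]); x0=b+(a-b)*.46
x,f,_=fit(m,rois,rail,[*x0,y0],[.01,.01,.01,.1]); print("walnut",x.round(4),f)
rois={"scene":(180,212,40,50),"side":(295,118,40,40)}
org=lambda r,g,b:(r>90)&(r>1.5*g)&(b<.35*r)&(g>.25*r)
m2=masks(rois,org); print({n:m2[n].sum() for n in m2})
fin=[box(-.025,.025,-.006,.006,-.031,.021)]
o,_=tri([(Cs["scene"],(195,238)),(Cs["side"],(313,138))]);print(o,_)
for y0 in (-1.,0,1,2):
    x,f,_=fit(m2,rois,fin,[*o,y0],[.01,.01,.01,.2]); print("fin",x.round(4),f)
E
```

```text
scene [ 0.5605 -0.219   0.014 ]
scene [ 0.5756 -0.0346  0.014 ]
scene [ 0.5695 -0.1203  0.014 ]
scene yel 171 [ 0.5665 -0.1463] yaw -1.6463 ext -0.078 0.074
scene red 69 [ 0.5699 -0.1199] yaw -0.0806 ext -0.04 0.037
side yel 97 [ 0.5724 -0.1342] yaw 1.4937 ext -0.084 0.095
side red 60 [ 0.5745 -0.1211] yaw 3.0654 ext -0.04 0.041
{'scene': np.float64(418.0), 'side': np.float64(870.0)}
rail ends [0.656 0.286 0.054] [0.532 0.359 0.054]
walnut [ 0.5863  0.3268  0.053  -0.5599] 221.6
{'scene': np.float64(372.0), 'side': np.float64(277.0)}
[ 0.55950985 -0.26361455  0.24051897] [np.float64(0.3), np.float64(0.3)]
fin [ 0.5595 -0.2641  0.2474 -0.5611] 101.21176470588235
fin [ 0.5599 -0.2645  0.2466 -0.5705] 102.65882352941176
fin [ 0.5621 -0.2656  0.2468  0.564 ] 404.0274509803922
fin [ 0.5602 -0.2644  0.2478  2.5691] 101.52549019607844
```

Stand axis is at about (0.560, -0.2645) with line yaw 1.494. The fin yaw is 2.57, so the head is at +1.08 rad. The walnut rail is at (0.586, 0.327, 0.053), yaw -0.56. I'll move to the fin first.

```bash
python3 -m crank '[[1,-0.2,-0.2,0.45,0.03],[1,-0.45,-0.6,0.45,0.06],[1,-0.45,-0.9,0.45,0.08],[1,-0.45,-0.9,0.45,0.08],[1,-0.45,-0.9,0.45,0.08]]' && python3 -m crank '[[1,0,-0.42,0,0.03],[1,0,-0.42,0,0.06],[1,0,-0.42,0,0.08],[1,0,-0.42,0,0.08],[1,0,-0.42,0,0.08]]'
python3 - <<'E'
from h import *
s=get_state(); R=cv2.Rodrigues(s["tool_rot"])[0]; print("close yaw",np.arctan2(R[1,1],R[0,1]))
C=cal("wrist"); im=get_image("wrist")[:,:,::-1].copy(); print((-C[2].T@C[3]).round(3)); cv2.imwrite("pics/w1.png",im)
# overlay predicted fin
for y in(-.006,.006):
    for x in(-.025,.025):
        c,sn=np.cos(2.57),np.sin(2.57); X=[.56+c*x-sn*y,-.2645+sn*x+c*y,.267]
        p=proj(C,X)[0]; print(p.round(1))
E
```

```text
time: 0.78
position: [0.5581, -0.1863, 0.3134]
tool_rot: [1.611, 2.695, -0.003]
ft_force: [-0.4, 0.7, 0.4]
grip_width: 1.002
grip_force: 0.0
time: 1.4
position: [0.5604, -0.2628, 0.3123]
tool_rot: [-0.877, -3.016, -0.001]
ft_force: [0.5, 0.8, 0.4]
grip_width: 0.998
grip_force: 0.0
close yaw 1.0047794690560528
[ 0.5   -0.223  0.475]
[328.  305.5]
[328.7 223.9]
[307.9 305.5]
[307.3 223.8]
```

View pics/w1.png

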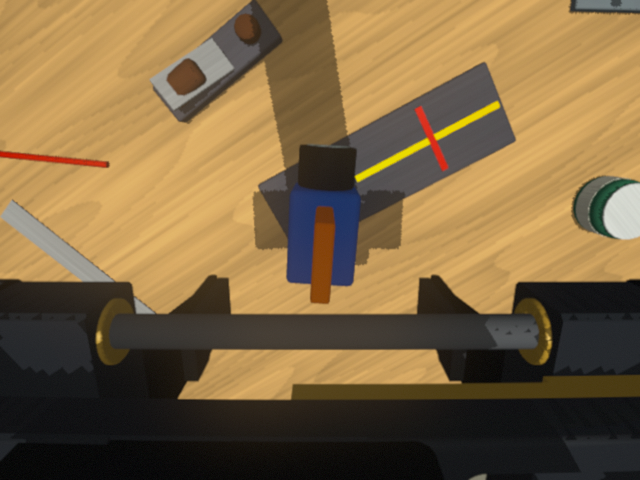

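The picture shows the fin between the fingers, its top edge from (330,208) to (311,302), agreeing with the prediction to within about 2 mm. I'll go down and grip it.

```bash
python3 -m crank '[[1,0,-0.01,-0.2,0],[1,0,-0.01,-0.41,0],[1,0,-0.01,-0.41,0],[0,0,-0.01,-0.41,0],[0,0,-0.01,-0.41,0]]' 50 && python3 -m crank '[[0,0,0,0,0],[0,0,0,0,0],[0,0,0,0,0]]'
```

```text
time: 2.08
position: [0.5612, -0.2664, 0.2331]
tool_rot: [0.875, 3.013, -0.001]
ft_force: [-0.6, 0.5, 0.1]
grip_width: 0.853
grip_force: 0.0
time: 2.45
position: [0.5601, -0.2661, 0.2308]
tool_rot: [0.877, 3.016, 0.0]
ft_force: [-0.1, 0.4, 0.3]
grip_width: 0.519
grip_force: 0.0
```

```bash
python3 -m crank '[[0,0,0,0,0],[0,0,0,0,0],[0,0,0,0,0],[0,0,0,0,0],[0,0,0,0,0]]' 50
```

```text
time: 3.08
position: [0.5611, -0.2643, 0.2305]
tool_rot: [0.874, 3.017, 0.003]
ft_force: [3.2, 4.0, -1.6]
grip_width: 0.131
grip_force: 49.3
```

```bash
python3 -m crank '[[0,0,0,0,-0.02],[0,0,0,0,-0.04],[0,0,0,0,-0.06],[0,0,0,0,-0.08],[0,0,0,0,-0.1]]' && python3 -m crank '[[0,0,0,0,-0.02],[0,0,0,0,-0.04],[0,0,0,0,-0.06],[0,0,0,0,-0.073],[0,0,0,0,-0.073]]' && python3 -m crank '[[0,0,0,0,0],[0,0,0,0,0]]' && python3 - <<'E'
from h import *
s=get_state(); R=cv2.Rodrigues(s["tool_rot"])[0]; print("close yaw",np.arctan2(R[1,1],R[0,1]),s["torque"])
cv2.imwrite("pics/scene1.png",get_image("scene")[:,:,::-1])
E
```

```text
time: 3.7
position: [0.5605, -0.2647, 0.2306]
tool_rot: [-1.768, -2.596, -0.002]
ft_force: [2.1, 3.1, -0.4]
grip_width: 0.134
grip_force: 49.7
time: 4.32
position: [0.56, -0.2648, 0.2305]
tool_rot: [-2.307, -2.13, -0.001]
ft_force: [0.1, 4.4, 0.6]
grip_width: 0.133
grip_force: 49.5
time: 4.58
position: [0.5601, -0.2648, 0.2305]
tool_rot: [-2.307, -2.13, -0.002]
ft_force: [0.6, 6.0, 0.3]
grip_width: 0.135
grip_force: 49.5
close yaw -0.0796505399702464 [ 1.11331171 -0.15784764 -0.12248453]
```

```bash
python3 -m crank '[[1,0,0,0,0],[1,0,0,0,0],[1,0,0,0,0],[1,0,0,0,0],[1,0,0,0,0]]' && python3 -m crank '[[1,0,0,0.2,0],[1,0,0,0.5,0],[1,0,0,0.5,0],[1,0,0,0.5,0]]' && python3 - <<'E'
from h import *
C=cal("wrist"); im=get_image("wrist")[:,:,::-1].copy(); print((-C[2].T@C[3]).round(3))
for X in([.56,-.2645,.014],[.5715,-.12,.014],[.565,-.2,.19],[.5583,-.2894,.267],[.5619,-.2396,.267]):
    p=proj(C,X)[0]; print(p.round(1)); cv2.circle(im,tuple(int(a) for a in p.round()),2,(255,0,255),-1)
cv2.imwrite("pics/w2.png",im); cv2.imwrite("pics/side2.png",get_image("side")[:,:,::-1])
E
```

```text
time: 5.25
position: [0.56, -0.2663, 0.2306]
tool_rot: [2.31, 2.129, -0.0]
ft_force: [-0.7, 0.8, -0.4]
grip_width: 0.614
grip_force: 0.0
time: 5.75
position: [0.56, -0.266, 0.3305]
tool_rot: [2.31, 2.129, 0.0]
ft_force: [-0.8, -0.0, -0.4]
grip_width: 0.985
grip_force: 0.0
[ 0.567 -0.192  0.493]
[323.2 193.7]
[322.7  70.8]
[322.4 145. ]
[323.3 291.9]
[322.4 215.7]
```

View pics/w2.png

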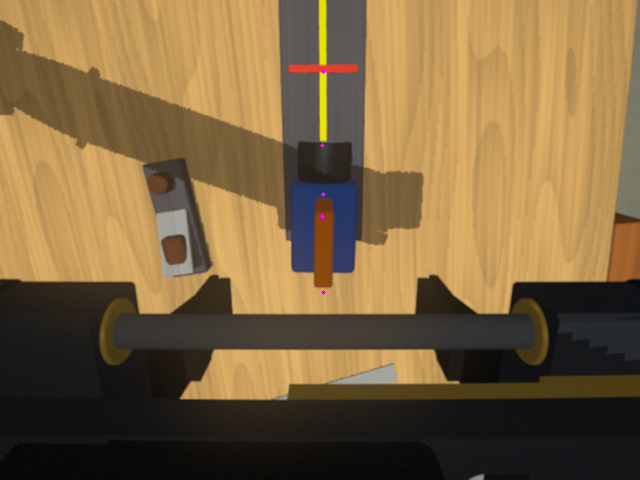

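The head now looks along the line: the yellow line, lens barrel and fin are all at column 322-324, and the red bar is at row 69. Next, over to the walnut rail.

```bash
python3 -m crank '[[1,0,0.25,0,0],[1,0,0.55,0,0.02],[1,0.05,0.85,0,0.04],[1,0.05,1,0,0.06],[1,0.05,1,0,0.08]]' && python3 -m crank '[[1,0,0.25,0,0.02],[1,0.05,0.55,0,0.04],[1,0.05,0.85,0,0.06],[1,0.05,1,0,0.08],[1,0.05,1,0,0.094]]' && python3 -m crank '[[1,0,0.3,-0.05,0],[1,0.03,0.6,-0.2,0],[1,0.03,0.965,-0.4,0],[1,0.03,0.965,-0.65,0],[1,0.03,0.965,-0.65,0]]' && python3 - <<'E'
from h import *
import pickle
s=get_state(); R=cv2.Rodrigues(s["tool_rot"])[0]; print("close yaw",np.arctan2(R[1,1],R[0,1]),s["position"])
C=cal("wrist"); im=get_image("wrist")[:,:,::-1].copy(); pickle.dump(C,open("calw3.pkl","wb"))
cv2.imwrite("pics/w3raw.png",im)
y=-.5599;c,sn=np.cos(y),np.sin(y)
for a,b,z in((-.069,-.014,.068),(-.069,.014,.068),(.051,-.014,.068),(.051,.014,.068),(.081,0,.064)):
    p=proj(C,[.5863+c*a-sn*b,.3268+sn*a+c*b,z])[0]; print(p.round(1)); cv2.circle(im,tuple(int(q) for q in p.round()),2,(255,0,255),-1)
cv2.imwrite("pics/w3.png",im)
E
```

```text
time: 6.48
position: [0.5696, -0.0615, 0.329]
tool_rot: [-1.692, -2.643, 0.0]
ft_force: [0.5, -0.1, -0.8]
grip_width: 0.998
grip_force: 0.0
time: 7.1
position: [0.5786, 0.1382, 0.3287]
tool_rot: [-0.851, -3.021, -0.0]
ft_force: [0.2, -0.3, -1.0]
grip_width: 1.0
grip_force: 0.0
time: 7.72
position: [0.5816, 0.3273, 0.1934]
tool_rot: [-0.858, -3.012, 0.013]
ft_force: [-0.0, -0.3, -0.1]
grip_width: 1.0
grip_force: 0.0
close yaw 1.0159126065666946 [0.58155403 0.32727821 0.19335812]
[307.4 147.1]
[345.3 147.2]
[308.5 297.4]
[342.6 297.6]
[325.4 328.2]
```

View pics/w3.png

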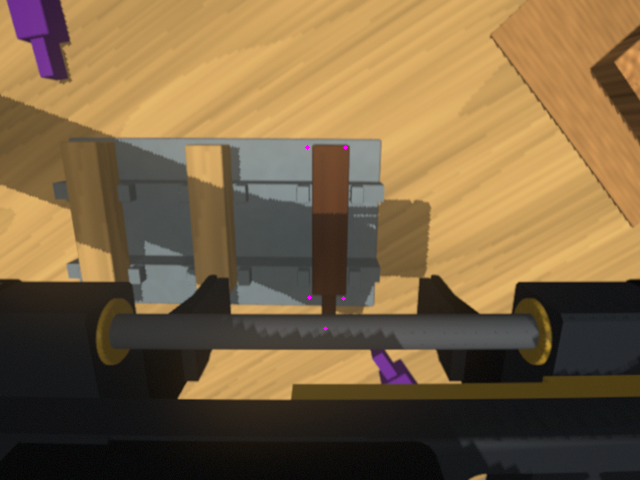

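```bash
python3 - <<'E'
from h import *
import pickle
W=pickle.load(open("calw3.pkl","rb")); d=pickle.load(open("cal0.pkl","rb"))
A={k:onz(W,u,.068) for k,u in dict(tl=(313,146),tr=(349,146),bl=(312.5,295),br=(345.5,296)).items()}
print({k:v.round(4) for k,v in A.items()})
tail=(A["tl"]+A["tr"])/2; sh=(A["bl"]+A["br"])/2; u=(sh-tail)[:2]; L=np.linalg.norm(u);u/=L
print("len",L,"yaw",np.arctan2(u[1],u[0]),"grip pt",(tail[:2]+sh[:2])/2+.009*u)
# colour-fit of rail with wrist+scene+side views, z free
import fit
for w_thr in(0,):
    fit.Cs={"wrist":W,"scene":d["scene"],"side":d["side"]}; fit.I["wrist"]=cv2.imread("pics/w3raw.png").astype(int)
    rois={"wrist":(290,135,80,175),"scene":(405,210,50,60),"side":(250,335,75,70)}
    m=fit.masks(rois,lambda r,g,b:(r<150)&(r>1.5*g)&(r>1.7*b)&(r>25)); print({n:int(m[n].sum()) for n in m})
    m["wrist"][175-15:]=0
    rail=[fit.box(-.069,.051,-.014,.014,-.014,.014),fit.box(.051,.081,-.006,.006,-.01,.01)]
    for sub in(["wrist","scene","side"],["scene","side"],["wrist","side"]):
        fit.Cs={n:{"wrist":W,**d}[n] for n in sub}
        x,f,_=fit.fit(m,rois,rail,[.588,.328,.054,-.556],[.01,.01,.01,.1]); print(sub,x.round(4),round(f))
E
```

```text
{'tl': array([0.5219, 0.3555, 0.068 ]), 'tr': array([0.536 , 0.3781, 0.068 ]), 'bl': array([0.622 , 0.2918, 0.068 ]), 'br': array([0.6369, 0.3143, 0.068 ])}
len 0.11906672410799234 yaw -0.5653834973389361 grip pt [0.58680546 0.3301134 ]
{'wrist': 2500, 'scene': 406, 'side': 858}
['wrist', 'scene', 'side'] [ 0.5857  0.3267  0.0524 -0.5692] 2723
['scene', 'side'] [ 0.5857  0.3267  0.0524 -0.5692] 223
['wrist', 'side'] [ 0.5881  0.3255  0.0509 -0.5857] 2633
```

```bash
python3 -m crank '[[1,0,0.015,0,0],[1,0,0.015,-0.2,0],[1,0,0.015,-0.4,0],[1,0,0.015,-0.5,0],[1,0,0.015,-0.5,0]]' && python3 -m crank '[[1,0,0,-0.1,0],[1,0,0,-0.2,0],[1,0,0,-0.32,0],[1,0,0,-0.32,0],[1,0,0,-0.32,0]]'
```

```text
time: 8.4
position: [0.5864, 0.329, 0.1008]
tool_rot: [0.869, 3.019, -0.001]
ft_force: [0.2, -0.6, 0.2]
grip_width: 1.001
grip_force: 0.0
time: 9.02
position: [0.5863, 0.3303, 0.037]
tool_rot: [0.867, 3.019, 0.001]
ft_force: [-0.4, 0.4, 0.1]
grip_width: 1.002
grip_force: 0.0
```

```bash
python3 -m crank '[[0,0,0,0,0],[0,0,0,0,0],[0,0,0,0,0],[0,0,0,0,0],[0,0,0,0,0]]' 25 && python3 -m crank '[[0,0,0,0,0],[0,0,0,0,0],[0,0,0,0,0],[0,0,0,0,0]]'
```

```text
time: 9.65
position: [0.586, 0.33, 0.0366]
tool_rot: [0.867, 3.019, 0.0]
ft_force: [0.1, 0.3, 1.0]
grip_width: 0.518
grip_force: 0.0
time: 10.15
position: [0.5859, 0.3298, 0.0365]
tool_rot: [-0.867, -3.019, 0.0]
ft_force: [0.6, -0.2, -0.1]
grip_width: 0.321
grip_force: 25.0
```

```bash
python3 -m crank '[[0,0,0,0.08,0],[0,0,0,0.22,0],[0,0,0,0.42,0],[0,0,0,0.65,0],[0,0,0,0.8,0]]' 30 && python3 -m crank '[[0,0,0,0,0],[0,0,0,0,0],[0,0,0,0,0]]' && python3 - <<'E'
from h import *
s=get_state(); R=cv2.Rodrigues(s["tool_rot"])[0]; print("close yaw",np.arctan2(R[1,1],R[0,1]),s["position"],s["grip_width"])
cv2.imwrite("pics/side4.png",get_image("side")[:,:,::-1])
E
```

```text
time: 10.78
position: [0.5867, 0.3308, 0.2007]
tool_rot: [0.866, 3.017, 0.005]
ft_force: [-0.8, -0.2, -0.9]
grip_width: 0.319
grip_force: 30.0
time: 11.15
position: [0.5852, 0.3294, 0.1946]
tool_rot: [-0.866, -3.018, 0.003]
ft_force: [-1.1, 0.6, -0.2]
grip_width: 0.321
grip_force: 30.0
close yaw 1.0116264770937347 [0.58519329 0.32935962 0.19461427] 0.3208310633589546
```

```bash
python3 -m crank '[[0,0,-0.1,0,-0.01],[0,0,-0.3,0,-0.03],[0,-0.02,-0.55,0,-0.05],[0,-0.04,-0.8,0,-0.07],[0,-0.04,-1,0,-0.09]]' && python3 -m crank '[[0,0,-0.2,0,-0.02],[0,0,-0.4,0,-0.04],[0,0,-0.5,0,-0.06],[0,0,-0.5,0,-0.075],[0,0,-0.5,0,-0.083]]' && python3 -m crank '[[0,0,0,0,0],[0,0,0,0,0],[0,0,0,0,0]]' && python3 - <<'E'
from h import *
import pickle
s=get_state(); R=cv2.Rodrigues(s["tool_rot"])[0]; print("close yaw",np.arctan2(R[1,1],R[0,1]),s["position"])
for n in("scene","side"): cv2.imwrite(f"pics/{n}5.png",get_image(n)[:,:,::-1])
a=cv2.imread("pics/scene5.png");b=cv2.imread("pics/side5.png")
z=lambda im,x,y,w,h:cv2.resize(im[y:y+h,x:x+w],(400,400*h//w),interpolation=cv2.INTER_CUBIC)
cv2.imwrite("pics/c5.png",np.hstack([z(a,170,180,200,200),z(b,200,110,200,200)]))
E
```

```text
time: 11.82
position: [0.5775, 0.1256, 0.1964]
tool_rot: [1.687, 2.649, -0.002]
ft_force: [0.1, -1.5, -1.1]
grip_width: 0.318
grip_force: 30.0
time: 12.45
position: [0.5773, 0.0277, 0.1963]
tool_rot: [-2.311, -2.128, 0.001]
ft_force: [0.0, 0.4, -1.6]
grip_width: 0.319
grip_force: 30.0
time: 12.82
position: [0.5779, 0.0297, 0.1966]
tool_rot: [2.304, 2.136, -0.0]
ft_force: [-0.1, 0.4, -0.4]
grip_width: 0.315
grip_force: 30.0
close yaw -0.0755063602239202 [0.57789259 0.02969635 0.19656103]
```

View pics/c5.png

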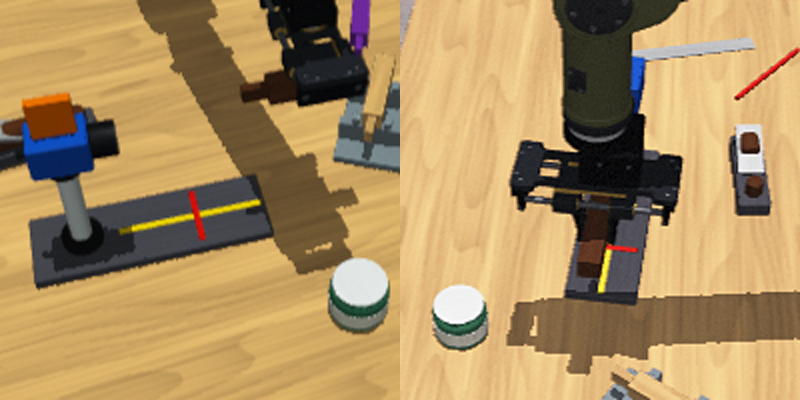

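The rail is held level, its tenon (scene crop (248,93)) points at the lens, and it sits about 65 mm short. I'll bring it in.

```bash
python3 -m crank '[[0,0,-0.06,-0.02,0],[0,0,-0.14,-0.06,0],[0,0,-0.24,-0.1,0],[0,0,-0.31,-0.12,0],[0,0,-0.33,-0.12,0]]' && python3 -m crank '[[0,0,0,0,0],[0,0,0,0,0],[0,0,0,0,0],[0,0,0,0,0]]' && python3 - <<'E'
from h import *
from scipy.spatial.transform import Rotation
s=get_state(); R=cv2.Rodrigues(s["tool_rot"])[0]; print("close yaw",np.arctan2(R[1,1],R[0,1]),s["position"],s["grip_force"])
C=cal("scene"); im=get_image("scene")[:,:,::-1].copy(); Cs=cal("side"); b=get_image("side")[:,:,::-1].copy()
u=np.array([np.cos(1.4945),np.sin(1.4945)]); ax=np.array([.5603,-.263])
def P(r,z,l=0): return [*(ax+u*r+np.array([-u[1],u[0]])*l),z]
for r,z in((.065,.19),(.145,.19),(.295,.19),(.145,.014)):
    p=proj(C,P(r,z))[0]; print(r,z,p.round(1))
x,y,w=170,180,160; c=cv2.resize(im[y:y+w*3//4,x:x+w],(800,600),interpolation=cv2.INTER_CUBIC)
for r,z in((.065,.19),(.145,.19),(.145,.014)):
    p=(proj(C,P(r,z))[0]-[x,y]+.5)*5; cv2.circle(c,tuple(int(a) for a in p.round()),3,(255,0,255),-1)
cv2.imwrite("pics/c6.png",c)
E
```

```text
time: 13.55
position: [0.5776, -0.0381, 0.172]
tool_rot: [-2.306, -2.133, 0.002]
ft_force: [0.2, -0.5, -0.7]
grip_width: 0.324
grip_force: 30.0
time: 14.05
position: [0.5781, -0.0355, 0.1727]
tool_rot: [2.303, 2.137, 0.0]
ft_force: [0.5, 1.0, -1.1]
grip_width: 0.316
grip_force: 30.0
close yaw -0.07458173114211535 [ 0.57811127 -0.0355297   0.17273557] 29.99969221651554
0.065 0.19 [228.5 248.1]
0.145 0.19 [263.2 241.4]
0.295 0.19 [325.7 229.4]
0.145 0.014 [268.8 287.8]
```

View pics/c6.png

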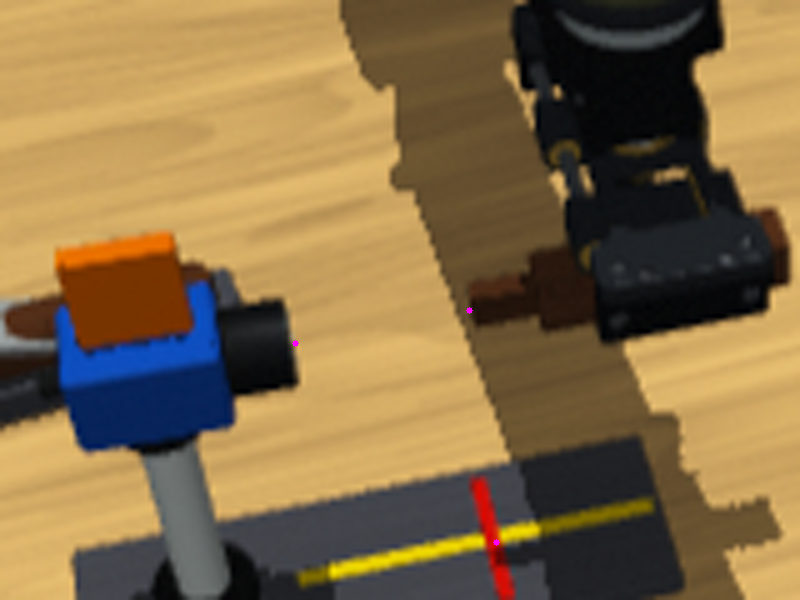

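The tenon's end is at (470,305) in the crop and the focus point projects to (470,310), so it is within 2-3 mm, and nothing else touches the rail. I'll hold briefly and hand in.

```bash
python3 -m crank '[[0,0,0,0,0],[0,0,0,0,0],[0,0,0,0,0],[0,0,0,0,0]]' && python3 -c "from bench import close_job; print(close_job())"
```

```text
time: 14.65
position: [0.578, -0.036, 0.1726]
tool_rot: [2.304, 2.136, 0.0]
ft_force: [0.2, 0.2, -0.6]
grip_width: 0.316
grip_force: 30.0
the job is handed in; nothing more can be done
None
```

I handed the job in at 14.65 s: the camera head is turned onto the yellow line and released, and the gripper holds the walnut rail level with its tenon end about 2–3 mm from the focus point; the hand-in returned no verdict.

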